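Hang two small picture frames on the pivoting finishing bar

TASK

Take the two small wooden picture frames out of the rack and hang them on the finishing stand, one on each arm of its pivoting bar, with the bar through the frame's opening and the frame's top rail lying in the groove between the two collars, so that the bar ends up level. Do not let a frame fall over, and leave the tins and the sanding block where they are.

Things in the scene. Friction and masses are not known exactly. Their poses are not given: they have to be found in the camera images.
- stand: fixed finishing stand: dark steel foot 90 mm across, thin steel post, small fork at the top, 191 mm high in all. Origin at the underside of the foot, z up; the wooden cross bar lies along the stand's y axis, its axis 175 mm above the bench; it is 250 mm long, 16 mm in diameter, both ends free, 125 mm from the pivot
- bar (a joint): tilt of the cross bar about the stand's x axis through its middle, rad; 0 is level, positive lifts the left (+y) arm; stops at -0.14 and 0.14. A weak spring (0.5 N m/rad) levels the empty bar; one frame alone pulls its arm down to the stop, a frame on each arm brings it level
- groove_left (a point): top of the bar's surface at the middle of the groove on the left (stand's +y) arm, 89 mm from the pivot, 36 mm inside the free end; 183 mm above the bench when level; moves with the bar. The groove is the 40 mm between two collars, each 24 mm in diameter and 6 mm long
- groove_right (a point): the same on the right (stand's -y) arm
- rack: fixed wooden standing rack 110 x 170 x 37 mm with two slots along its x, 24 mm wide and 25 mm deep, 100 mm apart; slot floors 12 mm above the bench. Origin at the underside's centre. A tall desk lamp stands behind it, at about x 0.71, y -0.24 on the bench: do not raise the arm far out there
- frame_a: wooden picture frame upright in one slot of the rack: 100 mm wide (its x), 18 thick (y), 124 high (z), 120 g; origin at its underside's centre. Opening through it along y: 62 wide, from 25 to 92 mm above the underside. Top rail 32 mm high: upper 24 mm is 18 thick (grip here across the thickness, at the middle, from above), the lip below 10 thick
- frame_b: a frame of the same form and size, standing in the other slot
- frame_a_hang (a point): middle of the underside of frame_a's top rail, 92 mm above its origin: the spot that rests on the bar
- frame_b_hang (a point): the same on frame_b
- sanding_block: loose cork sanding block 62 x 105 x 31 mm on the bench between rack and stand; origin under its centre
- wax_tin: loose yellow tin 72 mm across, 41 mm high, on the bench; origin under its centre
- stain_tin: loose brown tin 56 mm across, 63 mm high, on the bench beside the stand; origin under its centre

How it is judged:
At the end, for the whole second after the job is handed in: one frame hangs on each arm of the bar, the middle of its top rail's underside within 22 mm of the groove's middle, upright within 0.35 rad, nearly still (below 0.08 m/s), and the bar is level within 0.09 rad (((distance between frame_a_hang and groove_left below 0.022 m and distance between frame_b_hang and groove_right below 0.022 m) or (distance between frame_a_hang and groove_right below 0.022 m and distance between frame_b_hang and groove_left below 0.022 m)) and value of joint bar between -0.09 and 0.09 rad and angle between each of frame_a, frame_b's own z axis and vertical below 0.35 rad and linear speed of each of frame_a, frame_b below 0.08 m/s); the robot touches nothing.
It fails at once if a frame falls over (tilts more than 0.8 rad) (angle between any of frame_a, frame_b's own z axis and vertical above 0.8 rad).
It fails at once if a tin or the sanding block is moved by more than 30 mm (distance of any of sanding_block, wax_tin, stain_tin from where it was at the start of the episode above 0.03 m).
It also fails if it takes over 70 s, if anything falls off the work surface, if the arm or the gripper's body presses on something with over 40 N, if the wrist force passes 120 N, or if a joint passes its speed limit or range.

ROBOT

A 6-joint arm with a two-finger parallel gripper is mounted at the origin on the work surface; the furniture and walls round the work are solid. World frame = base frame: x ahead of the robot, y to its left, z up, the work surface at z = 0. Lengths are in m, angles in rad, forces in N, time in s.
With the tool pointing down it reaches from about 0.25 to 0.85 m from the base axis. Payload 12.5 kg.
Tool frame: the origin (TCP) lies between the finger pads; the fingertips stand 22 mm ahead of it and the grasp point (between the pads) lies 3 mm ahead of it; z points along the fingers, y is the line along which they close (so a half turn about z gives the same grasp; the last joint's range is limited). The gripper opens to 93 mm and grips with 3 to 60 N. Pads are 15 mm wide; open, the fingers measure 128 mm over their backs; the gripper's body (75 mm by 188 mm) begins 65 mm behind the grasp point.
Start: joints at [1.11, 0.351, 1.652, -0, 1.139, -0.085], TCP at [0.202, 0.512, 0.241] pointing down, gripper open.
Joint ranges: [-2.75, 2.75], [-0.79, 2.1], [0.01, 2.65], [-1.57, 4.71], [0.07, 3.14], [-2.87, 2.87]. Speed limits (rad/s): [2.22, 2.22, 2.79, 3.14, 3.14, 3.14].

INTERFACE

Orientations are given as a rotation vector (axis times angle).
In Python, from plant import env gives the robot as it stands. The module is installed in compiled form; this text tells all that it offers. Calls block until the motion is done:
- env.move_ptp(position, orientation): joint-space move of the TCP to a pose.
- env.line_to(position, ori=None, rate=0.15, contact_N=None): straight line of the TCP; ori=None keeps the orientation; rate is the mean speed in m/s. With contact_N (N) it stops when the force on the tool has changed by that much, and returns True; else False.
- env.goto_joints(angles): joint-space move.
- env.command_gripper(opening, newtons=None): opening from 0.0 (shut) to 1.0 (fully open); newtons is the grip in N (None keeps the last); returns when the fingers have stopped.
- env.hold(seconds).
- env.inverse_kinematics(position, orientation): joint angles nearest the present ones, or None.
- env.observe(): the state.
- env.camera(name): name is "side" or "top"; returns the picture (420x560x3 uint8, red, green, blue); there is no depth.
- env.camera_info(name): a dict with "intrinsics" (3x3 intrinsics, pixels), "eye" and "rotation" of the camera in the world. Camera axes: x right, y down, z forward; pixel columns grow to the right and rows downward; lengths in m; the calibration is good to about 2 mm. A picture is of the moment at which its call begins. camera_info takes no time and is no camera call.
A pose or a line that the arm cannot do raises env.Unreachable and nothing moves.
- env.hand_in(): hands the job in; it is judged then, once.
Trained networks look in the newest picture that a camera, given by its name, has taken for a name from the list of things; names that differ only in an ending like _2 or _b are one class to them, and where a whole thing is asked for, a point or a joint stands for the part that bears it (a point fixed in the world has none). Each returns a list of dicts, best first, with "conf" (0 to 1); they miss things now and then, are a little off and sometimes report something else, mostly with a low value. They report only what shows in the picture. A call takes as long as a camera call.
- env.search_frame(target, camera): "position" ([x, y, z] in m, in the coordinates of the camera as it stood for that picture, good to about 4 mm: the middle of the surface that is visible of it).
- env.silhouettes(target, camera): "region" (420x560 bool, what is visible of it).
The state is a dict: "t": time; "joints": joint angles; "joint_vel": joint speeds; "effort": joint torques, N m; "tool_pos": TCP position; "orientation": TCP orientation; "wrist_force": force on the tool from outside, world axes, zero at the start; "moment": the same for the moment, N m; "opening": opening from 0.0 (shut) to 1.0 (fully open); "grip_force": force on a finger pad.
Only numpy, scipy, OpenCV 4.12 (cv2) and the standard library are available. Lean on these libraries where they do the work, as an engineer would, in place of code of your own. Each camera call takes 0.05 s, during which the arm holds its last target. There are 200 camera calls.

## Working session

There is one attempt and no reset: what is moved stays moved. The work goes in short steps, each a Python script; the robot and the scene stay as the last script left them, time stands still between calls to the robot, and variables do not carry over. Pictures are saved under pics/ and viewed, at most 10 in all, crops included, and the job is handed in when it is done.

```bash
mkdir -p pics; cat > h.py <<'E'
from plant import env
import numpy as np, cv2
def cam(n):
    c=env.camera_info(n); return np.array(c["intrinsics"]),np.array(c["eye"]),np.array(c["rotation"])
def snap(n,f=None):
    im=env.camera(n)
    if f: cv2.imwrite(f,cv2.cvtColor(im,cv2.COLOR_RGB2BGR))
    return im
def w(n,p):
    K,e,R=cam(n); return e+R@np.array(p)
def px(n,P):
    K,e,R=cam(n); q=K@(R.T@(np.array(P)-e)); return q[:2]/q[2]
def onplane(n,uv,z):
    K,e,R=cam(n); d=R@np.linalg.inv(K)@np.array([uv[0],uv[1],1.]); return e+d*(z-e[2])/d[2]
E
python3 - <<'E'
from h import *
np.set_printoptions(precision=4,suppress=True)
a=snap("side");b=snap("top")
cv2.imwrite("pics/a.png",cv2.cvtColor(a,4));cv2.imwrite("pics/b.png",cv2.cvtColor(b,4))
for n in("side","top"):
    K,e,R=cam(n);print(n,K.tolist(),e,R.tolist())
    for t in("stand","bar","rack","frame_a","groove_left","frame_a_hang","sanding_block","wax_tin","stain_tin"):
        try:
            for d in env.search_frame(t,n)[:4]: print(t,n,round(d["conf"],2),w(n,d["position"]),px(n,w(n,d["position"])))
        except Exception as x: print(t,x)
print(env.observe())
E
```

```text
side [[500.787558804674, 0.0, 275.81726814479924], [0.0, 500.787558804674, 204.29026897907573], [0.0, 0.0, 1.0]] [0.4752 1.0703 0.5701] [-0.08242989960317032, -2.5662367502757144, 1.7311990345900035]
stand matmul: Input operand 1 does not have enough dimensions (has 0, gufunc core with signature (n?,k),(k,m?)->(n?,m?) requires 1)
bar matmul: Input operand 1 does not have enough dimensions (has 0, gufunc core with signature (n?,k),(k,m?)->(n?,m?) requires 1)
rack matmul: Input operand 1 does not have enough dimensions (has 0, gufunc core with signature (n?,k),(k,m?)->(n?,m?) requires 1)
frame_a matmul: Input operand 1 does not have enough dimensions (has 0, gufunc core with signature (n?,k),(k,m?)->(n?,m?) requires 1)
groove_left matmul: Input operand 1 does not have enough dimensions (has 0, gufunc core with signature (n?,k),(k,m?)->(n?,m?) requires 1)
frame_a_hang matmul: Input operand 1 does not have enough dimensions (has 0, gufunc core with signature (n?,k),(k,m?)->(n?,m?) requires 1)
sanding_block matmul: Input operand 1 does not have enough dimensions (has 0, gufunc core with s
[... 1372 characters left out ...]
ugh dimensions (has 0, gufunc core with signature (n?,k),(k,m?)->(n?,m?) requires 1)
stain_tin matmul: Input operand 1 does not have enough dimensions (has 0, gufunc core with signature (n?,k),(k,m?)->(n?,m?) requires 1)
{'t': 1.0, 'joints': array([ 1.1104,  0.3507,  1.6518,  0.    ,  1.1391, -0.0846]), 'joint_vel': array([-0.0005, -0.    ,  0.0008, -0.0001,  0.0002, -0.0007]), 'effort': array([ -0.0006, -49.726 , -28.549 ,   0.07  ,   0.0219,  -0.    ]), 'tool_pos': array([0.2018, 0.5116, 0.2406]), 'orientation': array([-0.5868, -3.0863, -0.0001]), 'wrist_force': array([ 0.3509,  0.0184, -0.1941]), 'moment': array([-0.0206,  0.0252, -0.0372]), 'grip_force': 0.0, 'opening': 0.99959056039671}
```

```bash
sed -i 's/np.array(c\["rotation"\])/cv2.Rodrigues(np.array(c["rotation"],float))[0]/' h.py
python3 - <<'E'
from h import *
np.set_printoptions(precision=4,suppress=True)
snap("side");snap("top")
for n in("side","top"):
    K,e,R=cam(n);print(n,R[:,2])
    for t in("stand","bar","rack","frame_a","groove_left","frame_a_hang","sanding_block","wax_tin","stain_tin"):
        for d in env.search_frame(t,n)[:4]: print(t,n,round(d["conf"],2),w(n,d["position"]),px(n,w(n,d["position"])))
E
```

```text
side [-0.067  -0.9249 -0.3742]
stand side 0.76 [0.3978 0.1837 0.1496] [282.2899 233.3406]
stand side 0.64 [ 0.3308 -0.3037  0.0315] [291.0223 198.5799]
stand side 0.28 [ 0.4602 -0.1818  0.1093] [247.5716 188.8698]
bar side 0.94 [0.3838 0.1832 0.181 ] [289.6737 218.4557]
bar side 0.16 [ 0.4462 -0.2786  0.1201] [251.8727 173.3884]
rack side 0.57 [ 0.434  -0.1707  0.0235] [257.7842 219.8845]
frame_a side 0.77 [ 0.4607 -0.1832  0.1115] [247.3566 187.8981]
frame_a side 0.57 [ 0.4449 -0.2772  0.1181] [252.3589 174.2254]
frame_a side 0.56 [0.3791 0.1922 0.177 ] [292.5154 222.1811]
groove_left side 0.91 [0.3839 0.19   0.1837] [289.9861 218.5629]
frame_a_hang side 0.57 [ 0.4473 -0.2823  0.1176] [251.4874 173.8339]
sanding_block side 0.67 [ 0.4445 -0.2795  0.1188] [252.4961 173.7364]
sanding_block side 0.62 [ 0.3719 -0.0263  0.0239] [285.2561 242.9444]
wax_tin side 0.8 [ 0.3305 -0.3029  0.0312] [291.1299 198.7804]
stain_tin side 0.61 [0.3025 0.281  0.0412] [336.4235 306.6865]
stain_tin side 0.48 [ 0.4477 -0.2839  0.116 ] [251.3106 174.1931]
top [ 0.1529 -0.0247 -0.9879]
stand top 0.51 [0.3839 0.1674 0.1831] [206.792  209.6795]
bar top 0.8 [0.3883 0.1667 0.1764] [207.3961 208.4311]
rack top 0.68 [ 0.4561 -0.2375  0.011 ] [348.4283 194.0489]
frame_a top 0.73 [ 0.4469 -0.2889  0.1202] [373.0954 190.0434]
frame_a top 0.71 [ 0.4565 -0.1891  0.131 ] [338.0939 186.0684]
groove_left top 0.9 [0.3901 0.1722 0.1806] [205.1258 207.5206]
frame_a_hang top 0.89 [ 0.4496 -0.2911  0.1221] [373.9755 188.9535]
sanding_block top 0.69 [ 0.3742 -0.0555  0.0296] [288.9529 220.4134]
wax_tin top 0.66 [ 0.32   -0.3179  0.0405] [378.8192 237.7542]
stain_tin top 0.71 [0.2984 0.2531 0.0609] [181.584  245.9981]
stain_tin top 0.25 [ 0.455  -0.2373  0.0108] [348.3622 194.4122]
```

View pics/a.png

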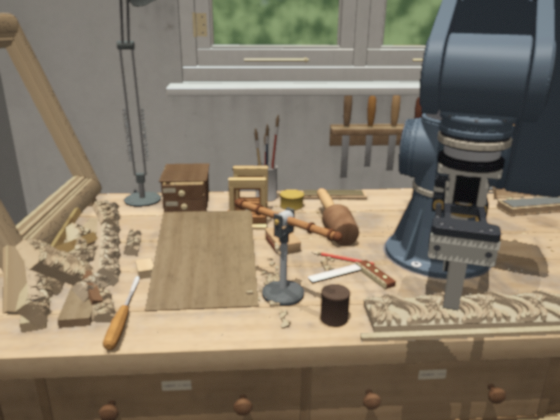

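View pics/b.png

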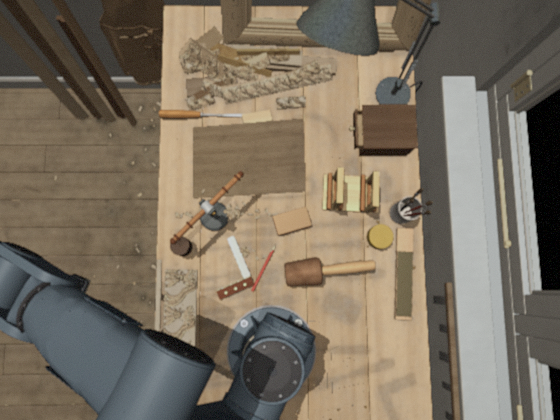

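```bash
python3 - <<'E'
from h import *
np.set_printoptions(precision=4,suppress=True)
ims={n:snap(n) for n in("side","top")}
crops={"top":(160,395,160,260),"side":(215,355,155,265)}
for n in ims:
    im=ims[n].copy()
    for t in("bar","frame_a","rack"):
        for d in env.silhouettes(t,n)[:3]:
            m=d["region"].astype(np.uint8)
            r=cv2.minAreaRect(cv2.findNonZero(m)); bp=cv2.boxPoints(r)
            print(n,t,round(d["conf"],2),m.sum(),r)
            if n=="top":
                z={"bar":.175,"frame_a":.136,"rack":.037}[t]
                print([onplane(n,p,z).round(4).tolist()[:2] for p in bp])
    x0,x1,y0,y1=crops[n]; s=800//(x1-x0); s=min(s,5)
    c=cv2.resize(im[y0:y1,x0:x1],None,fx=s,fy=s,interpolation=cv2.INTER_CUBIC); print(c.shape,s)
    cv2.imwrite(f"pics/c_{n}.png",cv2.cvtColor(c,4))
E
```

```text
side bar 0.58 829 ((288.4068298339844, 218.8557586669922), (111.93509674072266, 13.316632270812988), 19.5731258392334)
side frame_a 0.77 680 ((246.5, 194.0), (32.0, 37.0), 90.0)
side frame_a 0.71 433 ((251.27227783203125, 180.52627563476562), (31.67446517944336, 34.11977767944336), 83.41805267333984)
side frame_a 0.68 1018 ((287.2401123046875, 218.90670776367188), (112.88887786865234, 16.331920623779297), 22.036230087280273)
side rack 0.72 313 ((254.66111755371094, 212.0130615234375), (37.982669830322266, 24.53444480895996), 49.63546371459961)
(550, 700, 3) 5
top bar 0.6 587 ((206.70506286621094, 207.22193908691406), (9.89521598815918, 99.67974853515625), 43.31531524658203)
[[0.305, 0.2663], [0.4994, 0.0882], [0.4807, 0.0688], [0.2871, 0.2471]]
top frame_a 0.97 572 ((372.0, 192.0), (40.0, 16.0), 90.0)
[[0.4951, -0.2619], [0.4949, -0.3068], [0.3821, -0.3022], [0.3824, -0.2579]]
top frame_a 0.58 482 ((337.0166015625, 188.53631591796875), (12.848949432373047, 41.330787658691406), 2.0454084873199463)
[[0.3914, -0.1639], [0.5078, -0.1709], [0.5064, -0.2068], [0.3899, -0.1993]]
top rack 0.83 1113 ((350.197509765625, 192.7472381591797), (55.44956970214844, 37.3167724609375), 3.012787342071533)
[[0.4039, -0.1519], [0.5166, -0.1602], [0.5071, -0.3263], [0.3943, -0.3159]]
top rack 0.4 537 ((372.0, 191.5), (41.0, 14.0), 90.0)
[[0.5212, -0.2851], [0.5211, -0.3273], [0.3968, -0.3223], [0.397, -0.2806]]
(300, 705, 3) 3
```

View pics/c_top.png

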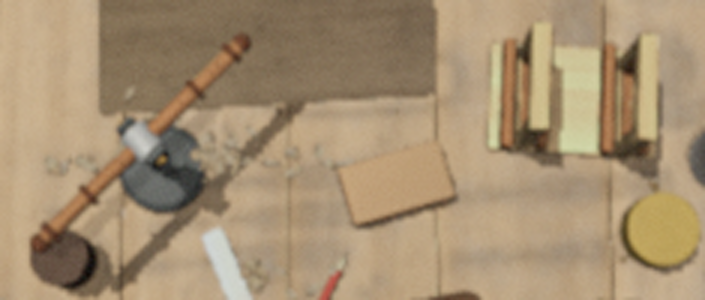

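View pics/c_side.png

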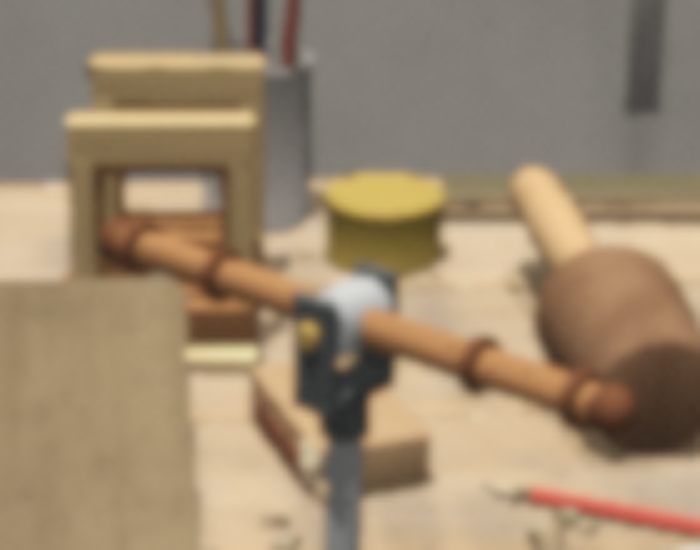

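The top crop shows the frames' top faces centred at about px (340,185) and (376,189). The bar ends are at about px (240,174) and (173,241). The side crop shows the bar level with four collars and both frames upright in the rack. Next I'll turn these into positions and check them against the known sizes.

```bash
python3 - <<'E'
from h import *
np.set_printoptions(precision=4,suppress=True)
T=lambda u,v:np.array([160+(u-.5*2)/3,160+(v-1)/3])
f=lambda u,v,z:onplane("top",T(u,v),z)[:2]
for nm,a,b in(("f1",(541,22),(540,130)),("f2",(650,35),(645,140))):
    A,B=f(*a,.136),f(*b,.136); print(nm,A,B,(A+B)/2,np.linalg.norm(A-B),np.degrees(np.arctan2(*(A-B)[::-1])))
A,B=f(243,40,.175),f(38,244,.175); print("bar",A,B,(A+B)/2,np.linalg.norm(A-B),np.degrees(np.arctan2(*(A-B)[::-1])))
for c in((232,52),(196,90),(88,193),(47,236)): print(np.linalg.norm(f(*c,.175)-(A+B)/2))
# rack corners
r=[f(*c,.037) for c in((489,46),(489,150))];print("rack left edge",r)
# bar from side camera: ends
S=lambda u,v:np.array([215+(u-2)/5,155+(v-2)/5])
for p in((113,236),(622,402)): print("side bar end",onplane("side",S(*p),.175))
for p in((335,318),): print("pivot side",onplane("side",S(*p),.175))
# frame1 top front edge corners, side
for p in((66,122),(256,127),(88,58),(266,62)): print("side frame top",onplane("side",S(*p),.136))
E
```

```text
f1 [ 0.5096 -0.1952] [ 0.4078 -0.1914] [ 0.4587 -0.1933] 0.10184145400145089 -2.116547543450091
f2 [ 0.4969 -0.2965] [ 0.398 -0.288] [ 0.4475 -0.2923] 0.0992209196806076 -4.924614741931987
bar [0.4844 0.0791] [0.3026 0.2573] [0.3935 0.1682] 0.25463806666248195 -44.423421885258335
0.11264655097580539
0.06576771930690951
0.06560745662338542
0.11698968302290924
rack left edge [array([ 0.5094, -0.1576]), array([ 0.4047, -0.1553])]
side bar end [0.4857 0.0754 0.175 ]
side bar end [0.2992 0.2498 0.175 ]
pivot side [0.3982 0.1675 0.175 ]
side frame top [ 0.5119 -0.1872  0.136 ]
side frame top [ 0.412  -0.1744  0.136 ]
side frame top [ 0.5016 -0.2982  0.136 ]
side frame top [ 0.4007 -0.286   0.136 ]
```

```bash
cat >> h.py <<'E'
from scipy.spatial.transform import Rotation as Ro
def ori(deg): return (Ro.from_euler("z",deg,degrees=True)*Ro.from_euler("x",180,degrees=True)).as_rotvec()
P=np.array([.393,.166]); BA=-43.8
D=np.array([np.cos(np.radians(BA)),np.sin(np.radians(BA))])
F1=np.array([.459,-.192]);F2=np.array([.448,-.292]); FY=-4.
def st(k=""):
    o=env.observe(); print(k,round(o["t"],2),o["tool_pos"].round(4),"F",o["wrist_force"].round(1),"op",round(o["opening"],3),"g",round(o["grip_force"],1))
E
python3 - <<'E'
from h import *
np.set_printoptions(precision=3,suppress=True)
for a in(0,180,-180):
    for nm,p,y in(("F2",F2,FY),("F1",F1,FY),("near",P-D*.17,BA+90),("far",P+D*.17,BA+90)):
        for z in (.14,.26,.36): 
            if z<.2 and nm[0]!="F": continue
            print(a,nm,z,env.inverse_kinematics([*p,z],ori(y+a)))
E
```

```text
0 F2 0.14 [-0.665  0.452  1.782  0.     0.908  0.976]
0 F2 0.26 [-0.665  0.303  1.668  0.     1.17   0.976]
0 F2 0.36 [-0.665  0.226  1.524  0.     1.392  0.976]
0 F1 0.14 [-0.49   0.393  1.878  0.     0.871  1.151]
0 F1 0.26 [-0.49   0.234  1.761  0.     1.147  1.151]
0 F1 0.36 [-0.49   0.152  1.614  0.     1.376  1.151]
0 near 0.26 [ 0.691  0.03   2.    -0.     1.112  1.455]
0 near 0.36 [ 0.691 -0.064  1.841 -0.     1.365  1.455]
0 far 0.26 [ 0.004  0.272  1.71  -0.     1.159  0.768]
0 far 0.36 [ 0.004  0.193  1.565 -0.     1.384  0.768]
180 F2 0.14 [-0.665  0.452  1.782 -0.     0.908 -2.166]
180 F2 0.26 [-0.665  0.303  1.668 -0.     1.17  -2.166]
180 F2 0.36 [-0.665  0.226  1.524 -0.     1.392 -2.166]
180 F1 0.14 [-0.49   0.393  1.878 -0.     0.871 -1.991]
180 F1 0.26 [-0.49   0.234  1.761 -0.     1.147 -1.991]
180 F1 0.36 [-0.49   0.152  1.614 -0.     1.376 -1.991]
180 near 0.26 [ 0.691  0.03   2.     0.     1.112 -1.687]
180 near 0.36 [ 0.691 -0.064  1.841  0.     1.365 -1.687]
180 far 0.26 [ 0.004  0.272  1.71  -0.     1.159 -2.374]
180 far 0.36 [ 0.004  0.193  1.565 -0.     1.384 -2.374]
-180 F2 0.14 [-0.665  0.452  1.782 -0.     0.908 -2.166]
-180 F2 0.26 [-0.665  0.303  1.668 -0.     1.17  -2.166]
-180 F2 0.36 [-0.665  0.226  1.524 -0.     1.392 -2.166]
-180 F1 0.14 [-0.49   0.393  1.878 -0.     0.871 -1.991]
-180 F1 0.26 [-0.49   0.234  1.761 -0.     1.147 -1.991]
-180 F1 0.36 [-0.49   0.152  1.614 -0.     1.376 -1.991]
-180 near 0.26 [ 0.691  0.03   2.     0.     1.112 -1.687]
-180 near 0.36 [ 0.691 -0.064  1.841  0.     1.365 -1.687]
-180 far 0.26 [ 0.004  0.272  1.71  -0.     1.159 -2.374]
-180 far 0.36 [ 0.004  0.193  1.565 -0.     1.384 -2.374]
```

```bash
python3 - <<'E'
from h import *
env.line_to([.202,.512,.36],rate=.25)
env.move_ptp([*F2,.30],ori(FY)); env.command_gripper(.6,25)
env.line_to([*F2,.18],rate=.2); st()
print(env.line_to([*F2,.136],rate=.06,contact_N=6)); st()
env.command_gripper(0,25); st("grip")
env.line_to([*F2,.20],rate=.08); st("lift")
env.line_to([*F2,.36],rate=.2)
env.line_to([*(P-D*.17),.36],ori(BA+90),rate=.2); st()
for n in("top","side"): snap(n,f"pics/d_{n}.png")
E
python3 - <<'E'
import cv2,numpy as np
a=cv2.imread("pics/d_top.png")[150:290,100:300];b=cv2.imread("pics/d_side.png")[120:330,215:415]
a=cv2.resize(a,(800,560),interpolation=2);cv2.imwrite("pics/d1.png",a)
cv2.imwrite("pics/d2.png",cv2.resize(b,(570,598),interpolation=2))
E
```

```text
7.52 [ 0.4484 -0.2923  0.1809] F [0.4 0.5 1. ] op 0.598 g 0.0
False
 8.4 [ 0.4482 -0.2921  0.1362] F [ 1.4 -0.5  0.7] op 0.601 g 0.0
grip 9.08 [ 0.448 -0.292  0.136] F [ 0.2 -0.2  0.5] op 0.195 g 25.0
lift 10.03 [ 0.4478 -0.2918  0.1995] F [ 0.4  0.3 -1.5] op 0.192 g 25.0
 14.14 [0.2704 0.2834 0.36  ] F [-0.9 -0.1 -0.4] op 0.19 g 25.0
```

View pics/d2.png

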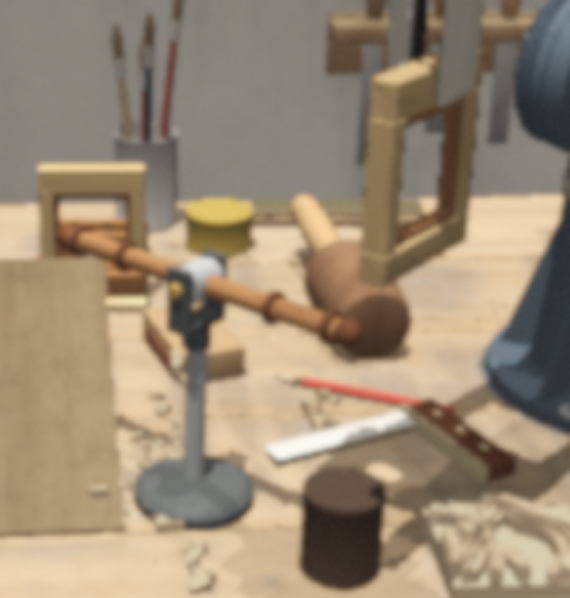

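The frame is held upright near the bar's near end (gripper opening 0.19 ≈ 18 mm). I'll compare its predicted corners with the picture, where the outer lower corner is at crop (365,280) and the lower right at (467,235).

```bash
python3 - <<'E'
from h import *
np.set_printoptions(precision=1,suppress=True)
C=np.array([.2704,.2834]);N=np.array([-D[1],D[0]])
for dz in(.236,.36):
  for s in(1,-1):
    for t in(1,-1):
        q=px("side",[*(C+s*.05*N+t*.009*D),dz]); print(dz,s,t,(q-[215,120])*2.85)
# bar predicted
for t in(.125,-.125): print("bar",(px("side",[*(P+t*D),.175])-[215,120])*2.85)
E
```

```text
0.236 1 1 [358.4 280.7]
0.236 1 -1 [384.7 288.9]
0.236 -1 1 [444.6 233. ]
0.236 -1 -1 [469.8 240. ]
0.36 1 1 [370.9  75.3]
0.36 1 -1 [399.   81.1]
0.36 -1 1 [460.7  42.1]
0.36 -1 -1 [487.5  47. ]
bar [ 66.7 235.1]
bar [348.6 329.7]
```

```bash
python3 - <<'E'
from h import *
o=ori(BA+90)
env.line_to([*(P-D*.17),.237],o,rate=.15); st()
print(env.line_to([*(P-D*.089),.237],o,rate=.08,contact_N=5)); st("in")
print(env.line_to([*(P-D*.089),.207],o,rate=.05,contact_N=8)); st("down")
for n in("top","side"): snap(n,f"pics/e_{n}.png")
b=cv2.imread("pics/e_side.png")[150:310,215:415];cv2.imwrite("pics/e2.png",cv2.resize(b,(740,592),interpolation=2))
E
```

```text
15.21 [0.2706 0.2839 0.2377] F [-0.1 -0.1 -1.6] op 0.193 g 25.0
False
in 16.38 [0.3285 0.2278 0.237 ] F [ 0.8 -0.2 -0.7] op 0.19 g 25.0
False
down 17.12 [0.3288 0.2276 0.2071] F [-0.7  0.1  0.2] op 0.189 g 25.0
```

View pics/e2.png

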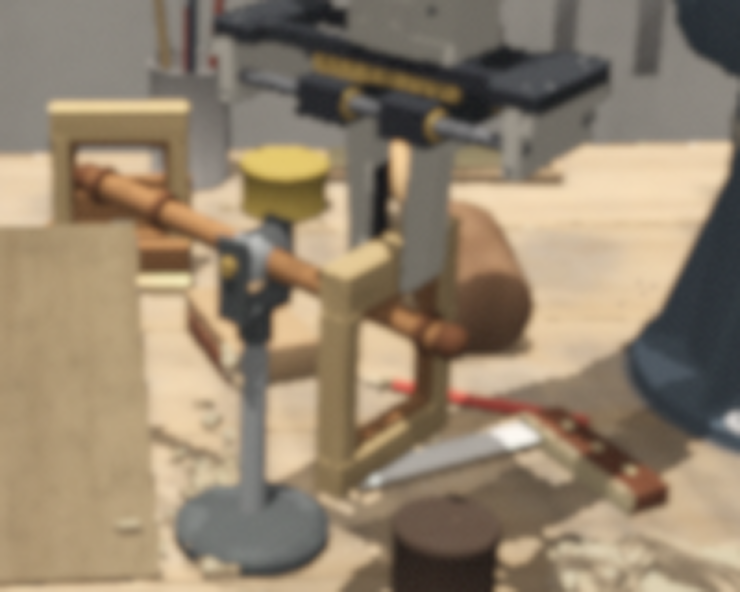

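The bar runs through the opening and the rail has pushed the near arm down, so the frame is where it should be. I'll release it and fetch the other one.

```bash
python3 - <<'E'
from h import *
o=ori(BA+90); q=P-D*.089
env.command_gripper(.35); st("rel")
env.line_to([*q,.26],rate=.08); env.line_to([*q,.36],rate=.25); st()
snap("top","pics/f_top.png"); snap("side","pics/f_side.png")
for n in("top","side"):
    for d in env.search_frame("frame_a",n)[:3]: print(n,round(d["conf"],2),w(n,d["position"]).round(3))
env.line_to([*F1,.32],ori(FY),rate=.25); env.command_gripper(.6,25)
env.line_to([*F1,.18],rate=.2)
print(env.line_to([*F1,.136],rate=.06,contact_N=6))
env.command_gripper(0,25); st("grip")
env.line_to([*F1,.20],rate=.08); env.line_to([*F1,.30],rate=.2)
env.line_to([*(P+D*.18),.30],o,rate=.2); st("pre")
snap("top","pics/g_top.png"); snap("side","pics/g_side.png")
b=cv2.imread("pics/g_side.png")[110:310,195:395];cv2.imwrite("pics/g2.png",cv2.resize(b,(600,600),interpolation=2))
E
```

```text
rel 17.73 [0.3288 0.2276 0.207 ] F [-0.1  1.   0.6] op 0.354 g 0.0
 19.08 [0.3286 0.2275 0.3593] F [-0.2 -0.   0.6] op 0.35 g 0.0
top 0.86 [ 0.456 -0.191  0.128]
top 0.51 [0.322 0.231 0.2  ]
side 0.96 [0.342 0.251 0.151]
side 0.7 [ 0.462 -0.183  0.112]
False
grip 24.23 [ 0.459 -0.192  0.136] F [ 0.5 -0.2  0.5] op 0.198 g 25.0
pre 27.18 [0.5228 0.0408 0.2999] F [ 0.3 -0.3 -1.4] op 0.189 g 25.0
```

View pics/g2.png

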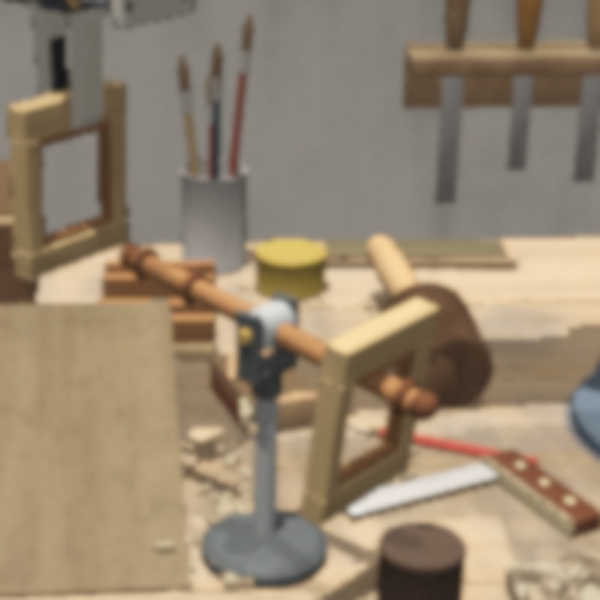

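The first frame hangs in its groove with the bar tilted to the stop. The second frame is held upright outside the raised far end, ready to thread on.

```bash
python3 - <<'E'
from h import *
o=ori(BA+90); q=P+D*.089
env.line_to([*(P+D*.18),.25],o,rate=.15)
print(env.line_to([*q,.25],o,rate=.08,contact_N=5)); st("in")
print(env.line_to([*q,.2155],o,rate=.04,contact_N=8)); st("down")
env.hold(.5)
snap("top","pics/h_top.png"); snap("side","pics/h_side.png")
b=cv2.imread("pics/h_side.png")[110:310,195:395];cv2.imwrite("pics/h2.png",cv2.resize(b,(600,600),interpolation=2))
E
```

```text
False
in 29.05 [0.4575 0.1042 0.25  ] F [ 0.2  0.2 -1.7] op 0.19 g 25.0
False
down 30.06 [0.4572 0.1044 0.2157] F [-0.7  0.7  0.2] op 0.19 g 25.0
```

View pics/h2.png

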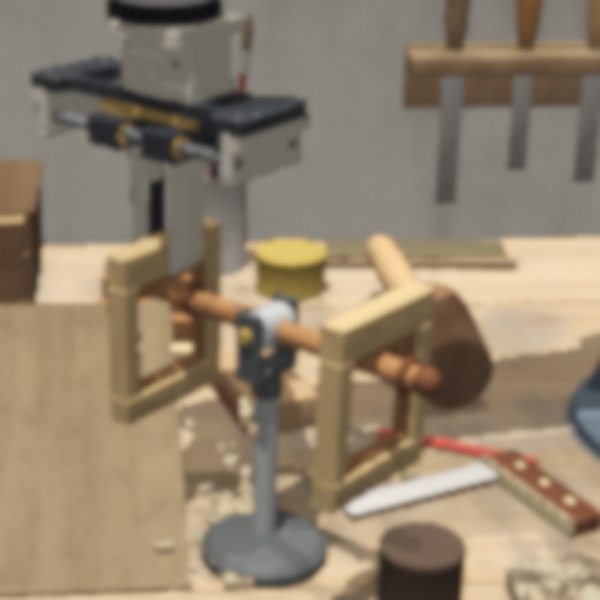

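The bar is through both frames and nearly level. I'll release, back off and check.

```bash
python3 - <<'E'
from h import *
np.set_printoptions(precision=4,suppress=True)
q=P+D*.089
env.command_gripper(.35); st("rel")
env.line_to([*q,.26],rate=.06); env.line_to([*q,.38],rate=.2)
env.line_to([.40,-.15,.38],rate=.25); env.hold(1.5); st()
snap("top","pics/i_top.png"); snap("side","pics/i_side.png")
N=np.array([-D[1],D[0]])
for s in(1,-1): print("expected top",(P+s*.089*D).round(4))
for n in("top","side"):
    for d in env.search_frame("frame_a",n)[:3]: print(n,round(d["conf"],2),w(n,d["position"]))
b=cv2.imread("pics/i_side.png")[150:310,195:395];cv2.imwrite("pics/i2.png",cv2.resize(b,(740,592),interpolation=2))
b=cv2.imread("pics/i_top.png")[160:260,160:300];cv2.imwrite("pics/i1.png",cv2.resize(b,(784,560),interpolation=2))
E
```

```text
rel 31.16 [0.4572 0.1044 0.2155] F [-0.5  0.1 -0.7] op 0.347 g 0.0
 35.49 [ 0.4  -0.15  0.38] F [-0.1 -0.8 -0.1] op 0.354 g 0.0
expected top [0.4572 0.1044]
expected top [0.3288 0.2276]
top 0.71 [0.3201 0.2206 0.2152]
top 0.57 [0.4519 0.1011 0.2095]
side 0.79 [0.3425 0.2505 0.161 ]
side 0.65 [0.4631 0.1227 0.164 ]
```

View pics/i2.png

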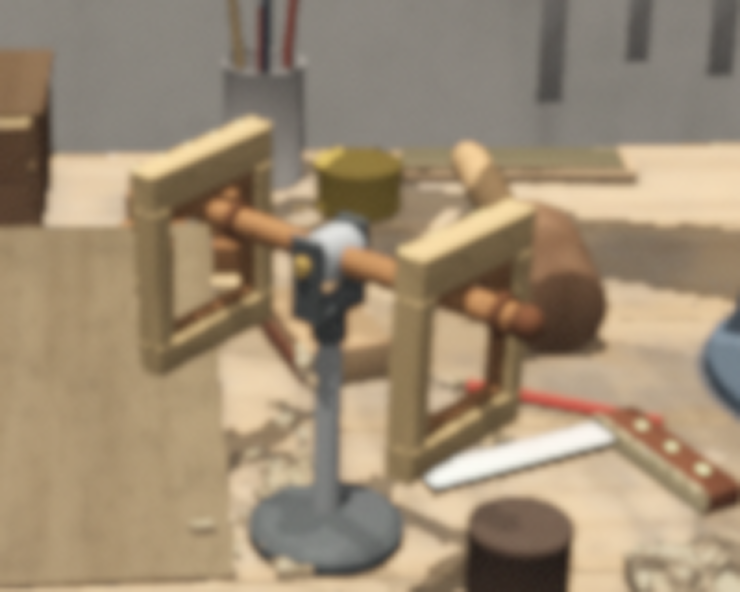

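View pics/i1.png

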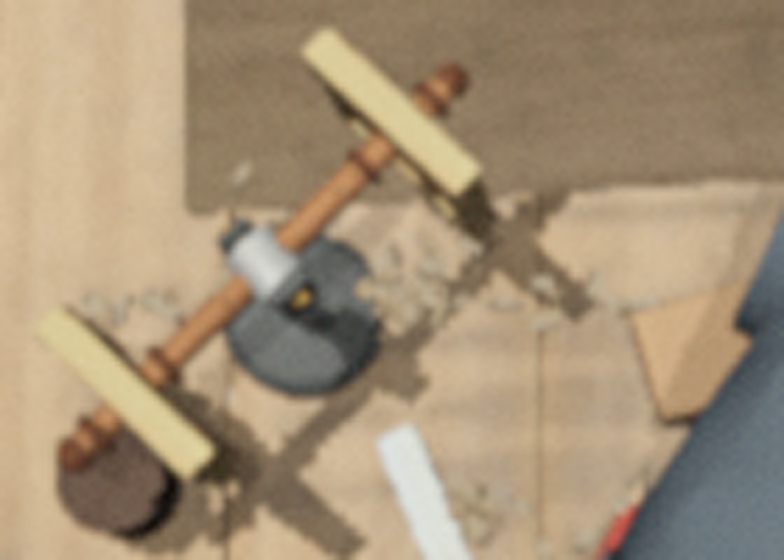

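The final pictures show both frames between their collars, at crop px (125,393) and (390,115) in the top view. The near bar end is at its level height, the frames lean only slightly and the tins and sanding block look undisturbed.

```bash
python3 -c "
from h import *
print(env.hand_in()); st()"
```

```text
the job is handed in; nothing more can be done
None
the job is handed in; nothing more can be done
```

I hung both frames on the stand, one in each groove with the bar level in the last pictures, and handed the job in about 36 s into the 70 s limit; the hand-in call gave no verdict.

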